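# Peel the top drip tray off the sticky stack

## Robot

A 7-joint arm with a two-finger parallel gripper is mounted at the origin on the work surface. World frame = base frame: x ahead of the robot, y to its left, z up, the work surface at z = 0. Lengths are in m, angles in rad, forces in N, time in s.
With the tool pointing down it reaches from about 0.425 to 0.925 m from the base axis. Payload 6.8 kg.
Tool frame: the origin (TCP) lies midway between the tips of the shut fingers; the grasp point (between the pads) lies 19 mm behind it; x points along the fingers, y is the direction in which the jaws open and shut, and the axes are right-handed (so a half turn about x gives the same grasp; the last joint's range is limited). The gripper opens to 85 mm and grips with 20 to 120 N. Pads are 22 mm wide; open, the fingers measure 114 mm over their backs; the gripper's body (76 mm by 85 mm) begins 54 mm behind the grasp point. The pads swing forward as they close: fully open they stand 13 mm farther back than shut.
Start: joints at [1.196, 0.477, 0.022, 1.555, -0.011, 1.109, -0.083], TCP at [0.178, -0.651, 0.231] pointing down, gripper open.
Joint ranges: [-2.96, 2.96], [-0.34, 2.1], [-1.41, 1.46], [0.24, 2.44], [-1.37, 4.51], [0.17, 1.92], [-2.96, 2.96]. Speed limits (rad/s): [2.39, 2.39, 3.14, 3.14, 3.14, 3.14, 3.14].

## Interface

Orientations are given as a rotation vector (axis times angle).
In Python, from bench import r, viewer, nets gives the robot as it stands.
- The arm moves only by the shell command python3 -m pendant 'ROWS' [FORCE]. ROWS is JSON, one flat list of numbers, 5 for each row, row after row: the finger opening in mm, from 0 to 85.4, then the shift along the tool's x, y, z in mm, then the turn about the tool's x in rad. A call has 1 to 20 rows; each row shifts and turns the commanded pose from where the row before left it, along the tool's axes as they then stand; what a row does not reach is not made up. A row lasts 1/8 s, in which the tool goes at most 62.5 mm and 10.7 degrees, less where a joint would pass 70% of its speed; a pose out of reach is approached as far as the arm can. A call with a gripper value outside its range is refused whole. The fingers move at their own pace and stop on an object; FORCE is the grip in N (left out, the last holds). Time passes only in rows, so rows that do not move let the fingers close. It gives the time, the measured TCP pose, the force and the opening at its end, in the units of the state.
- r.get_obs(): the state, without advancing time (a new reading comes with each control period).
- viewer.grab_frame(name): name is "scene" or "top" or "wrist"; returns (picture, depth): 400x640x3 uint8, red, green, blue; 400x640 float32, m along the optical axis (not along the pixel's ray), 0 where there is no reading.
- viewer.calibration(name): a dict with "mtx" (3x3 intrinsics, pixels), "world_to_cam" (4x4, takes a point from world to camera coordinates). Camera axes: x right, y up, looking along -z (the intrinsics and any distortion apply to the point x, -y, -z); pixel columns grow to the right and rows downward; lengths in m; the calibration is good to about 2 mm. A picture is of the moment at which its call begins: read the wrist's pose just before it. calibration takes no time and is no camera call; for the wrist camera it gives the pose at the moment of the call.
- r.hand_in(): hands the job in, once; it reports no verdict.
Trained networks look in the newest picture that a camera, given by its name, has taken for a name from the list of things; names that differ only in an ending like _2 or _b are one class to them, and where a whole thing is asked for, a point or a joint stands for the part that bears it (a point fixed in the world has none). Each returns a list of dicts, best first, with "score" (0 to 1); they miss things now and then, are a little off and sometimes report something else, mostly with a low value. They report only what shows in the picture. A call takes as long as a camera call. They do not tell look-alikes from the thing itself.
- nets.look_for(name, camera): "location" ([x, y, z] in m, in world coordinates, good to about 4 mm: the middle of the surface that is visible of it).
- nets.silhouettes(name, camera): "mask" (400x640 bool, what is visible of it).
The state is a dict: "clock": time; "joints": joint angles; "qvel": joint speeds; "tau": joint torques, N m; "tcp_pos": TCP position; "orientation": TCP orientation; "contact_force": force on the tool from outside, world axes, zero at the start; "moment": the same for the moment, N m; "grip_width": finger opening in m.
Only numpy, scipy, OpenCV 4.12 (cv2) and the standard library are available. Lean on these libraries where they do the work, as an engineer would, in place of code of your own. Each camera call takes 0.05 s, during which the arm holds its last target. There are 200 camera calls.

## Task

A stack of nested white drip trays on the wax shelf is held down by a small presser foot: press the lever's tail down so that the foot swings fully up off the trays, and leave it up. Then peel the top tray off the sticky stack by its upright pull-tab, raising the tab corner well up first while the diagonally opposite corner stays down on the stack. Present the tray: carry it about 20 cm sideways from the stack and finish while still holding it there in the gripper, roughly level and still, about 20 cm above the shelf; do not disturb the wax rack, lunch box, brush or scraper.

Things in the scene. Friction and masses are not known exactly. Their poses are not given: they have to be found in the camera images.
- holder: Fixed stack of nested trays, 140 (x) by 110 (y) mm, top 45 mm above the shelf; grey base, white rims. Origin: centre of its underside; z up. Presser head on its -y side: forked post 36 (x) by 22 mm, 70 mm high, centred at y = -88 mm. Hidden beads cling to the top tray's long sides: about 7 N against a flat pull, less at one corner; free once the tray has risen about 15 mm there.
- pivot (a point): Pivot pin of the lever in the fork of the head, 58 mm above the shelf, at (0, -88, 58) mm in the holder's frame. The pin runs along the holder's x axis.
- lever (a joint): Rocker lever angle, rad, about the holder's +x axis. 0 to 0.08: foot down on (or just over) the tray's rim; 1.15: stop, foot fully up and outside the tray's outline. Grows as the tail is pressed down; stays by friction where it is left; takes about 2 N at the tail. The foot arm (45 mm, black rubber foot) points to the holder's +y, the tail to -y.
- tail (a point): Centre of the upper face of the grey tail pad (24 wide, 36 long, 8 mm thick), 60 mm from the pivot. At joint 0 the tail rises outward at 35 deg (this point 95 mm above the shelf); at the stop it dips at 31 deg (31 mm above the shelf). A straight push down 48 mm (level) to the holder's -y side of the pivot takes it all the way.
- tray: Loose top tray, white plastic, about 80 g: pan 120 (x) by 90 (y) mm, 20 mm deep, flat rim 140 by 110 mm, 3 mm thick, its top 20 mm above the origin. Origin: centre of its underside; z up out of the open side; axes as the holder's. Nested: rim on the holder's top, origin 28 mm above the shelf, 4 mm of play round the pan.
- tab (a point): Grip point of the tray's upright pull-tab, 59 mm above the shelf when nested. The tab is a fin 8 mm thick, 28 long, 34 high (12 to 46 mm above the tray's underside), just outside the tray's (-x, +y) corner (a low web ties it to the rim), its length along the level line from far_corner to here (190 mm). Free space on both sides and below: pinch it across its thickness from above.
- far_corner (a point): Top of the rim at the tray's (+x, -y) corner, diagonally opposite the tab; 48 mm above the shelf when nested.
- rack: Birch rack, 100 by 160 mm, with three wax bars in its slots, 63 mm high. Leave alone. Origin: centre of its underside.
- lunch_box: Closed stainless steel lunch box, 202 by 134 mm, 57 mm high. Leave alone. Origin: centre of its underside.
- brush: Birch boot brush, 210 by 40 mm, 32 mm high, lying. Leave alone. Origin: centre of its underside.
- scraper: Yellow plastic ice scraper, about 165 by 100 mm, 18 mm high, lying. Leave alone. Origin: on its underside between handle and blade.
There are look-alikes about, which are no part of the job. What is shaped like the holder but green or red is not meant.

How it is judged:
On the way, in this order (a step that is already met when the one before it is completed fails the run):
1. the presser foot is swung up (lever past 1.0 rad) while the tray is still nested (value of joint lever above 1 rad and z of tab in the frame of holder below 0.066 m), for 0.2 s.
2. the tab corner is raised at least 20 mm while the opposite corner is still within 8 mm of its nested height, the foot staying up (value of joint lever above 1 rad and z of tab in the frame of holder above 0.079 m and z of far_corner in the frame of holder below 0.056 m and contact force between tray and the fingers above 0.3 N), for 0.1 s.
At the end, for the whole second after the job is handed in: The lever is still up (past 1.0 rad); the tray is held in the fingers and touches no other thing, open side up and within 0.3 rad of level, its underside more than 14 cm above the shelf and its centre more than 14 cm sideways from the stack's centre, moving slower than 3 cm/s (value of joint lever above 1 rad and height (world z) of tray above 0.14 m and horizontal distance between tray and holder above 0.14 m and angle between tray's own z axis and vertical below 0.3 rad and contact force between tray and the fingers above 0.5 N and contact force between tray and holder below 0.05 N and linear speed of tray below 0.03 m/s and contact force between tray and rack below 0.05 N and contact force between tray and lunch_box below 0.05 N and contact force between tray and brush below 0.05 N and contact force between tray and scraper below 0.05 N); the arm keeps its last pose, push and grip.
It fails at once if the rack is moved more than 20 mm (distance of rack from where it was at the start of the episode above 0.02 m).
It fails at once if the lunch box is moved more than 20 mm (distance of lunch_box from where it was at the start of the episode above 0.02 m).
It fails at once if the brush is moved more than 20 mm (distance of brush from where it was at the start of the episode above 0.02 m).
It fails at once if the scraper is moved more than 20 mm (distance of scraper from where it was at the start of the episode above 0.02 m).
It also fails if it takes over 48 s, if anything falls off the work surface, if the arm or the gripper's body presses on something with over 40 N, if the wrist force passes 120 N, or if a joint passes its speed limit or range.

## Working session

There is one attempt and no reset: what is moved stays moved. The work goes in short steps, Python scripts to look and compute and a shell command to move; the robot and the scene stay as the last step left them, time stands still between calls to the robot, and variables do not carry over. Pictures are saved under pics/ and viewed, about 8 in all and at most 12, crops included, and the job is handed in when it is done.

```bash
ls; mkdir -p pics
cat > h.py <<'E'
import numpy as np, cv2
from scipy.spatial.transform import Rotation as R
from bench import r, viewer, nets
def grab(n):
    c=viewer.calibration(n); p,d=viewer.grab_frame(n); return p,d,np.array(c['mtx']),np.array(c['world_to_cam'])
def cloud(d,K,W):
    v,u=np.mgrid[:d.shape[0],:d.shape[1]]
    P=np.stack([(u-K[0,2])*d/K[0,0],-(v-K[1,2])*d/K[1,1],-d,np.ones_like(d)],-1)
    return (P@np.linalg.inv(W).T)[...,:3]
def proj(p,K,W):
    c=W@np.r_[p,1]; return (K[0,0]*c[0]/-c[2]+K[0,2], K[1,1]*-c[1]/-c[2]+K[1,2])
def save(n,p): cv2.imwrite('pics/'+n+'.png',p[...,::-1])
def st():
    o=r.get_obs(); return o['clock'],np.array(o['tcp_pos']),R.from_rotvec(o['orientation']).as_matrix(),o
E
python3 - <<'E'
from h import *
t,p,M,o=st(); print(t,p,M.round(3),o['grip_width'],o['contact_force'])
ims=[]
for n in('scene','top'):
    im,d,K,W=grab(n); ims.append(im); np.savez(n,im=im,d=d,K=K,W=W)
    for k in('holder','tray','tab','lever','tail','rack','lunch_box','brush','scraper'):
        for x in nets.look_for(k,n)[:3]: print(n,k,round(x['score'],2),np.round(x['location'],3),np.round(proj(x['location'],K,W)))
save('scene',ims[0]);save('top',ims[1])
E
```

```text
pics
0.0 [ 0.17779943 -0.65056976  0.23032758] [[-0.001  0.264 -0.965]
 [ 0.002 -0.965 -0.264]
 [-1.    -0.002  0.   ]] 0.08569308518518978 [ 0.30301951 -0.02294575  1.29441888]
scene holder 0.88 [0.327 0.194 0.024] [306. 147.]
scene holder 0.73 [ 0.568 -0.064  0.03 ] [316. 225.]
scene holder 0.68 [ 0.353 -0.144  0.018] [248. 211.]
scene tray 0.94 [0.541 0.01  0.037] [323. 204.]
scene tab 0.65 [0.537 0.015 0.032] [323. 203.]
scene lever 0.6 [0.827 0.263 0.062] [443. 191.]
scene lever 0.49 [ 0.352 -0.22   0.067] [228. 217.]
scene lever 0.45 [ 0.561 -0.096  0.064] [308. 224.]
scene tail 0.62 [ 0.351 -0.217  0.072] [227. 215.]
scene tail 0.55 [0.323 0.111 0.068] [290. 151.]
scene tail 0.48 [ 0.561 -0.096  0.067] [308. 224.]
scene rack 0.71 [0.584 0.418 0.042] [398. 139.]
scene lunch_box 0.78 [ 0.527 -0.437  0.057] [215. 307.]
scene brush 0.69 [0.769 0.118 0.032] [403. 218.]
scene brush 0.47 [ 0.751 -0.114  0.012] [357. 271.]
scene scraper 0.93 [ 0.748 -0.114  0.012] [356. 271.]
top holder 0.87 [ 0.556 -0.085  0.045] [349. 198.]
top holder 0.69 [0.811 0.341 0.022] [233. 126.]
top holder 0.64 [ 0.341 -0.138  0.024] [363. 260.]
top tray 0.81 [0.551 0.006 0.034] [324. 199.]
top tab 0.56 [0.548 0.006 0.033] [324. 200.]
top lever 0.74 [0.833 0.254 0.073] [256. 116.]
top lever 0.71 [0.319 0.112 0.076] [290. 264.]
top lever 0.66 [ 0.564 -0.096  0.066] [353. 195.]
top tail 0.73 [ 0.562 -0.1    0.073] [354. 196.]
top tail 0.69 [0.314 0.114 0.07 ] [290. 266.]
top tail 0.65 [ 0.356 -0.219  0.07 ] [388. 256.]
top rack 0.6 [0.562 0.443 0.049] [199. 192.]
top rack 0.31 [0.775 0.123 0.033] [293. 137.]
top lunch_box 0.64 [ 0.51  -0.426  0.059] [447. 214.]
top brush 0.83 [0.775 0.126 0.032] [292. 137.]
top scraper 0.92 [ 0.743 -0.108  0.01 ] [357. 149.]
top scraper 0.33 [ 0.563 -0.095  0.073] [353. 195.]
```

Run:
```python
from h import *
a=np.load('scene.npz');b=np.load('top.npz')
save('ov',np.vstack([cv2.resize(a['im'][100:330,150:500],(800,526))]))
save('ovt',cv2.resize(b['im'][100:290,180:470],(800,524)))
```

```text
(no output)
```

View pics/ov.png

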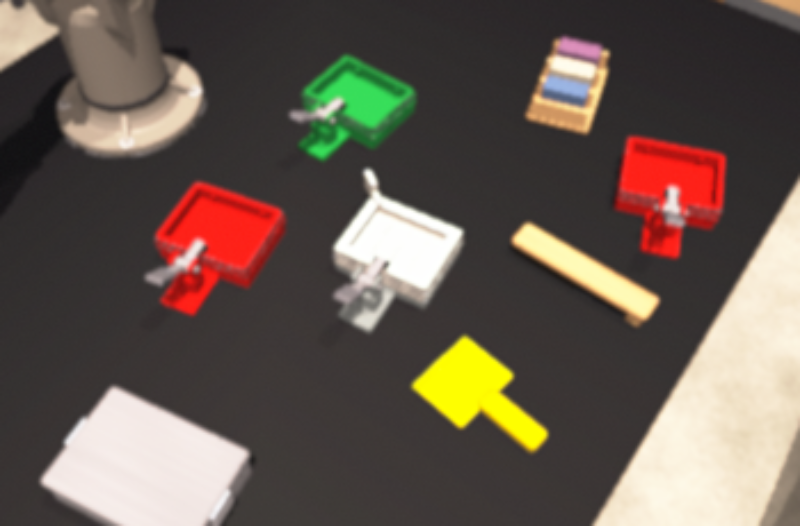

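View pics/ovt.png

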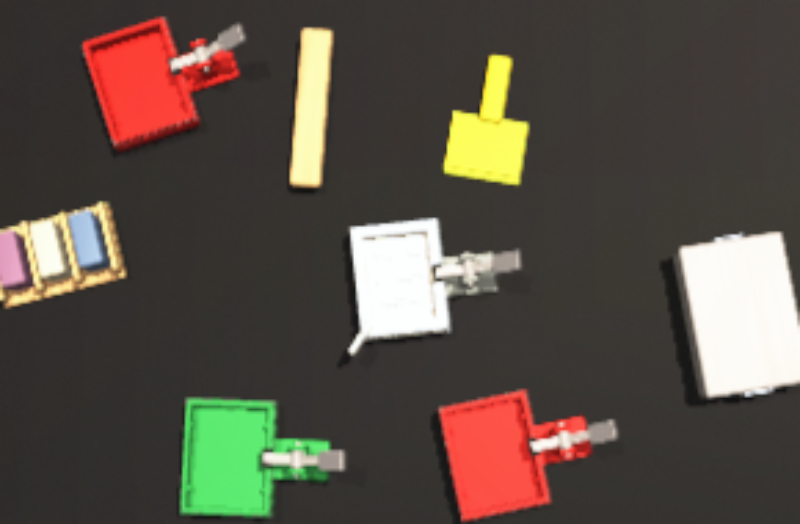

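White stack is at the centre of the crops: scene (399,250), top (400,280) with its upright tab. Green and red ones are look-alikes. I'll fit the pose now.

Run:
```python
from h import *
for n in('scene','top'):
    a=np.load(n+'.npz');X=cloud(a['d'],a['K'],a['W']); im=a['im'].astype(int)
    wh=(im.min(-1)>120)&(abs(X[...,0]-.55)<.14)&(abs(X[...,1]-.0)<.12)
    rim=wh&(abs(X[...,2]-.048)<.006)
    q=X[rim]; print(n,rim.sum(),cv2.minAreaRect((q[:,:2]*1000).astype(np.float32)),q[:,2].mean())
    hi=wh&(X[...,2]>.055); 
    tb=X[hi&(X[...,1]>.03)]; print('tab',len(tb),tb.mean(0) if len(tb) else 0, tb.max(0) if len(tb) else 0)
W=viewer.calibration('wrist')['world_to_cam'];C=np.linalg.inv(W);t,p,M,o=st()
print('wristcam in tool',M.T@(C[:3,3]-p),'look in tool',M.T@-C[:3,2],'up',M.T@C[:3,1],viewer.calibration('wrist')['mtx'])
print([viewer.calibration(n)['mtx'] for n in ('top',)])
```

```text
scene 554 ((551.0078125, -18.015647888183594), (145.92410278320312, 155.32505798339844), 8.274654388427734) 0.047059110193913796
tab 38 [0.46782884 0.04902521 0.0665837 ] [0.48859181 0.05963476 0.07613947]
top 412 ((540.3468627929688, -10.069267272949219), (158.9982452392578, 159.724365234375), 8.53486442565918) 0.04814666012350962
tab 38 [0.48682243 0.05075094 0.06565588] [0.59750839 0.06370236 0.08343176]
wristcam in tool [-0.14198473 -0.00079943 -0.06687465] look in tool [ 9.64243117e-01 -8.67688489e-04  2.65017846e-01] up [ 2.65018499e-01  7.50104432e-04 -9.64243036e-01] [[301.68592672   0.         324.35960478]
 [  0.         301.68592672 196.14610567]
 [  0.           0.           1.        ]]
[array([[518.47078335,   0.        , 324.74914032],
       [  0.        , 518.47078335, 199.91712213],
       [  0.        ,   0.        ,   1.        ]])]
```

```bash
python3 -m pendant '[0,-3,-25.5,-45,0, 0,-3,-25.5,-45,0, 0,-3,-25.5,-45,0, 0,-3,-25.5,-45,0, 0,-3,-25.5,-45,0, 0,-3,-25.5,-45,0, 0,-3,-25.5,-45,0, 0,-3,-25.5,-45,0, 0,-3,-25.5,-45,0, 0,-3,-25.5,-45,0, 0,-3,-25.5,-45,0]' 40
python3 -m pendant '[0,0,0,0,-0.18, 0,0,0,0,-0.18, 0,0,0,0,-0.18, 0,0,0,0,-0.18, 0,0,0,0,-0.18, 0,0,0,0,-0.18, 0,0,0,0,-0.18, 0,0,0,0,-0.18, 0,0,0,0,-0.18, 0,0,0,0,-0.18, 0,0,0,0,-0.18, 0,0,0,0,-0.18, 0,0,0,0,-0.18]'
python3 -c "
from h import *
t,p,M,o=st();print(t,p,M.round(3),np.round(o['joints'],2)); d=np.array([.52,-.03,.25])-p; print((M.T@d*1000).round())"
```

```text
clock: 2.38
tcp_pos: [0.5826, -0.249, 0.2646]
orientation: [2.079, 0.278, -2.079]
contact_force: [0.9, -0.0, -0.6]
grip_width: 0.0001
clock: 4.0
tcp_pos: [0.5814, -0.2503, 0.2643]
orientation: [0.415, 1.531, -0.415]
contact_force: [-0.3, 0.6, -0.2]
grip_width: -0.0003
4.0 [ 0.58142524 -0.25026742  0.2643208 ] [[-0.     0.505  0.863]
 [-0.     0.863 -0.505]
 [-1.    -0.     0.   ]] [ 0.77  0.45 -0.64  1.59  0.28  1.19  1.12]
[  14.  159. -164.]
```

```bash
python3 -m pendant '[0,3,32,-33,0, 0,3,32,-33,0, 0,3,32,-33,0, 0,3,32,-33,0, 0,3,32,-33,0, 0,0,0,0,0]'
cat > meas.py <<'E'
from h import *
import sys
im,d,K,W=grab('wrist'); save(sys.argv[1],im); X=cloud(d,K,W); np.savez('w_'+sys.argv[1],im=im,X=X,K=K,W=W)
t,p,M,o=st(); print(t,p)
for k in('tray','tab','tail','lever'):
    for x in nets.look_for(k,'wrist')[:2]: print(k,round(x['score'],2),np.round(x['location'],4),np.round(proj(x['location'],K,W)))
E
python3 meas.py w1
```

```text
clock: 4.75
tcp_pos: [0.5202, -0.0242, 0.2497]
orientation: [0.414, 1.531, -0.413]
contact_force: [0.6, -1.1, -0.5]
grip_width: 0.0
4.8 [ 0.52087099 -0.02690068  0.24964847]
tray 0.64 [0.5464 0.0045 0.0362] [355. 179.]
tab 0.73 [0.5416 0.0107 0.0327] [358. 172.]
tail 0.94 [ 0.353  -0.2277  0.0736] [ 73. 139.]
tail 0.74 [ 0.5603 -0.0999  0.0725] [284. 241.]
lever 0.79 [ 0.5588 -0.0991  0.0734] [284. 240.]
lever 0.7 [ 0.3542 -0.2301  0.0734] [ 73. 142.]
```

View pics/w1.png

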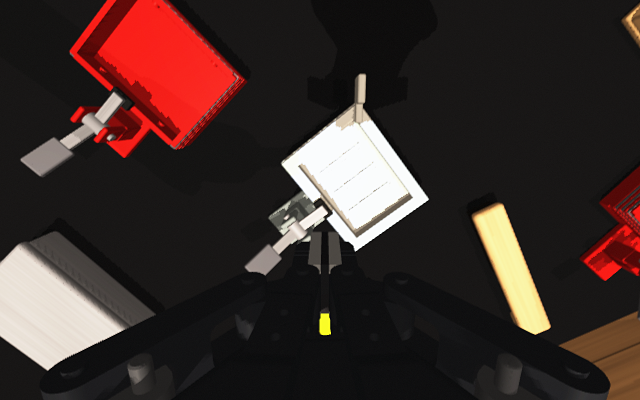

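The wrist view shows the white tray: rim corners near (281,162), (357,250), (428,198), (358,105); tab fin top at (361,76); tail pad at (264,260). Red stacks lie at the left and right edges.

```bash
cat > fit.py <<'E'
from h import *
import sys
from scipy.optimize import least_squares
a=np.load('w_%s.npz'%sys.argv[1]);X=a['X'];im=a['im'].astype(int);K,W=a['K'],a['W']
near=(abs(X[...,0]-.545)<.13)&(abs(X[...,1]-0)<.13)
rim=near&(abs(X[...,2]-.048)<.004)&(im.min(-1)>90)
q=X[rim][:,:2]; print('rim z',X[rim][:,2].mean(),len(q))
# robust fit: maximise rim points in 140x110 frame ring (pan opening 120x90)
from scipy.spatial import cKDTree
from itertools import product
def score(v):
    c,s=np.cos(v[2]),np.sin(v[2]); l=(q-v[:2])@np.array([[c,-s],[s,c]])
    i=(abs(l[:,0])<.071)&(abs(l[:,1])<.056); o=(abs(l[:,0])<.057)&(abs(l[:,1])<.042)
    return (i&~o).sum()-.5*o.sum()-.5*(~i).sum()
from scipy.optimize import differential_evolution
f=differential_evolution(lambda v:-score(v),[(.5,.6),(-.05,.05),(-.2,.4)],seed=1,maxiter=80)
x,y,th=f.x; print('holder',f.x,-f.fun)
Rz=R.from_euler('z',th).as_matrix()
for n,pt in dict(far=(.07,-.055,.048),tab=(-.0794,.0624,.059),tabtop=(-.0794,.0624,.074),pivot=(0,-.088,.058),press=(0,-.136,.085),tail=(0,-.137,.095)).items():
    w=Rz@pt+[x,y,0]; print(n,w.round(4),np.round(proj(w,K,W)))
tb=near&(X[...,2]>.055)&(im.min(-1)>60)
loc=(X-[x,y,0])@Rz
tt=tb&(loc[...,0]<-.06)&(loc[...,1]>.045); P=X[tt]; print('tab pts',len(P),P.mean(0),P.max(0)[2])
hi=P[P[:,2]>.066]
if len(hi)>5: print('tab top',hi.mean(0),cv2.minAreaRect((hi[:,:2]*1000).astype(np.float32)))
tl=near&(X[...,2]>.072)&(loc[...,1]<-.1)&(abs(loc[...,0])<.04); P=X[tl]; print('tail pts',len(P),P.mean(0),(loc[tl].min(0)*1000).round(),(loc[tl].max(0)*1000).round())
E
python3 fit.py w1
```

```text
rim z 0.047422835256656574 3998
holder [0.54715384 0.00416419 0.13700263] 3903.5
far [ 0.624  -0.0408  0.048 ] [354. 251.]
tab [0.46   0.0551 0.059 ] [360.  89.]
tabtop [0.46   0.0551 0.074 ] [362.  88.]
pivot [ 0.5592 -0.083   0.058 ] [298. 228.]
press [ 0.5657 -0.1306  0.085 ] [262. 262.]
tail [ 0.5659 -0.1316  0.095 ] [260. 267.]
tab pts 329 [0.46298871 0.05237676 0.06876933] 0.07559471664886036
tab top [0.46009176 0.0543794  0.07294065] ((460.1906433105469, 54.575775146484375), (7.635341644287109, 27.482276916503906), 59.7617301940918)
tail pts 549 [ 0.56376495 -0.11793462  0.08309093] [ -12. -137.   72.] [  12. -105.   94.]
```

```bash
python3 -m pendant '[0,0,-22,30,0, 0,0,-22,30,0, 0,0,-22,31,0, 0,45,0,0,0, 0,45,0,0,0, 0,45,0,0,0, 0,0,0,0,0]'; python3 -m pendant '[0,9,0,0,0, 0,9,0,0,0, 0,9,0,0,0, 0,9,0,0,0, 0,9,0,0,0, 0,9,0,0,0, 0,6,0,0,0]'
```

```text
clock: 5.88
tcp_pos: [0.563, -0.1325, 0.1111]
orientation: [0.42, 1.537, -0.421]
contact_force: [-0.2, 0.2, 0.5]
grip_width: 0.0001
clock: 6.75
tcp_pos: [0.5658, -0.1317, 0.0537]
orientation: [0.419, 1.53, -0.419]
contact_force: [-0.4, -1.4, 2.9]
grip_width: 0.0004
```

```bash
python3 -m pendant '[0,5,0,0,0, 0,4,0,0,0, 0,0,0,0,0]'; python3 -m pendant '[0,3,0,0,0, 0,0,0,0,0]';python3 -m pendant '[0,2,0,0,0, 0,0,0,0,0]'
```

```text
clock: 7.12
tcp_pos: [0.5655, -0.1311, 0.0449]
orientation: [0.419, 1.531, -0.419]
contact_force: [-0.2, 0.2, 0.3]
grip_width: -0.0
clock: 7.38
tcp_pos: [0.5657, -0.1314, 0.0422]
orientation: [0.419, 1.53, -0.419]
contact_force: [-0.0, -0.2, 0.8]
grip_width: 0.0001
clock: 7.62
tcp_pos: [0.5658, -0.1315, 0.0403]
orientation: [0.419, 1.53, -0.419]
contact_force: [0.2, 1.4, 1.5]
grip_width: -0.0
```

```bash
python3 -m pendant '[0,2,0,0,0, 0,2,0,0,0, 0,0,0,0,0]'; python3 -m pendant '[0,2,0,0,0, 0,0,0,0,0]'; python3 meas.py w2
python3 - <<'E'
from h import *
a=np.load('w_w2.npz'); K,W=a['K'],a['W']; print(proj([.5657,-.13,.04],K,W),proj([.556,-.06,.09],K,W))
save('w2c',cv2.resize(a['im'][120:340,150:470],(800,550)))
E
```

```text
clock: 8.0
tcp_pos: [0.5663, -0.1311, 0.0381]
orientation: [0.418, 1.529, -0.419]
contact_force: [-5.7, 1.8, 19.2]
grip_width: 0.0
clock: 8.25
tcp_pos: [0.5665, -0.1309, 0.0376]
orientation: [0.418, 1.528, -0.42]
contact_force: [-10.2, 1.8, 33.2]
grip_width: 0.0001
8.3 [ 0.56651198 -0.13096515  0.03755823]
tray 0.75 [ 0.5522 -0.0155  0.0317] [520. 106.]
tray 0.28 [ 0.6923 -0.0522  0.0053] [519. 321.]
tab 0.87 [ 0.5478 -0.006   0.0308] [534.  86.]
tail 0.68 [ 0.5554 -0.0754  0.0833] [449. 206.]
lever 0.74 [ 0.5565 -0.0723  0.0859] [463. 207.]
(np.float64(324.3171278378526), np.float64(250.2279768499115)) (np.float64(504.9883863418137), np.float64(190.0171474907986))
```

View pics/w2c.png

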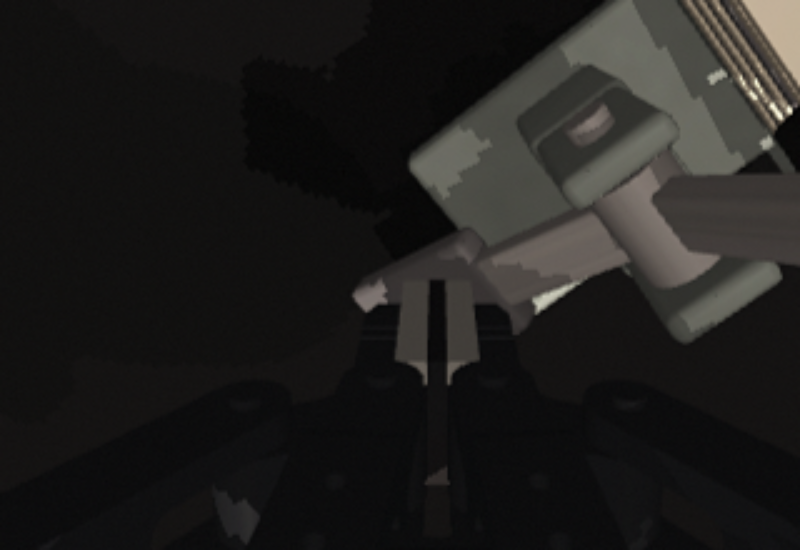

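The lever sits on its stop (33 N, foot arm swung up at (700,200) in the crop). Next I lift off and go above the tab.

```bash
python3 -m pendant '[0,-20,0,0,0, 0,-50,0,0,0, 0,-50,0,0,0, 0,-30,0,0,0, 30,0,27,-46,0, 30,0,27,-46,0, 30,0,27,-46,0, 30,0,26,-47,0, 30,0,0,0,0, 30,0,0,0,0]' 20; python3 meas.py w3; python3 fit.py w3
python3 - <<'E'
from h import *
a=np.load('w_w3.npz'); 
t,p,M,o=st(); d=np.array([.460,.0545,.045])-p; print((M.T@d*1000).round(1))
X=a['X'];c,s=np.cos(.137),np.sin(.137); L=(X-[.5472,.0042,0])@np.array([[c,-s,0],[s,c,0],[0,0,1]])
m=(abs(L[...,0])<.03)&(L[...,1]<-.02)&(L[...,1]>-.16)&(L[...,2]>.054); Q=L[m]
for lo in np.arange(-.16,-.02,.01):
    k=(Q[:,1]>=lo)&(Q[:,1]<lo+.01); 
    if k.sum(): print(round(lo,2),k.sum(),Q[k][:,2].max().round(3))
E
```

```text
clock: 9.75
tcp_pos: [0.4613, 0.0542, 0.1843]
orientation: [0.419, 1.53, -0.42]
contact_force: [-0.3, -0.8, 0.3]
grip_width: 0.03
9.8 [0.46159982 0.05374313 0.1842416 ]
tray 0.78 [0.5433 0.0024 0.0296] [322. 270.]
tab 0.78 [0.5414 0.0069 0.0291] [324. 266.]
tail 0.85 [ 0.3452 -0.1961  0.0614] [ 29. 220.]
tail 0.72 [0.3202 0.0755 0.0954] [245.  15.]
lever 0.62 [ 0.3437 -0.1934  0.0601] [ 31. 217.]
lever 0.21 [0.6961 0.1108 0.0287] [469. 328.]
rim z 0.047198897404660684 2233
holder [0.54649063 0.00430005 0.15000195] 2132.5
far [ 0.6239 -0.0396  0.048 ] [326. 351.]
tab [0.4587 0.0541 0.059 ] [322. 188.]
tabtop [0.4587 0.0541 0.074 ] [322. 192.]
pivot [ 0.5596 -0.0827  0.058 ] [260. 332.]
press [ 0.5668 -0.1302  0.085 ] [219. 377.]
tail [ 0.567  -0.1312  0.095 ] [214. 386.]
tab pts 1398 [0.45471052 0.0585246  0.17663944] 0.2588954293914104
tab top [0.45436761 0.05875328 0.18041122] ((463.1459045410156, 60.74449920654297), (69.70649719238281, 27.687091827392578), 57.04685592651367)
[139.1  -0.3  -1.6]fit.py:26: RuntimeWarning: Mean of empty slice.
  tl=near&(X[...,2]>.072)&(loc[...,1]<-.1)&(abs(loc[...,0])<.04); P=X[tl]; print('tail pts',len(P),P.mean(0),(loc[tl].min(0)*1000).round(),(loc[tl].max(0)*1000).round())
  ret = um.true_divide(
Traceback (most recent call last):
  File "fit.py", line 26, in <module>
    tl=near&(X[...,2]>.072)&(loc[...,1]<-.1)&(abs(loc[...,0])<.04); P=X[tl]; print('tail pts',len(P),P.mean(0),(loc[tl].min(0)*1000).round(),(loc[tl].max(0)*1000).round())
                                                                                                                ~~~~~~~~~~~^^^
ValueError: zero-size array to reduction operation minimum which has no identity
```

View pics/w3.png

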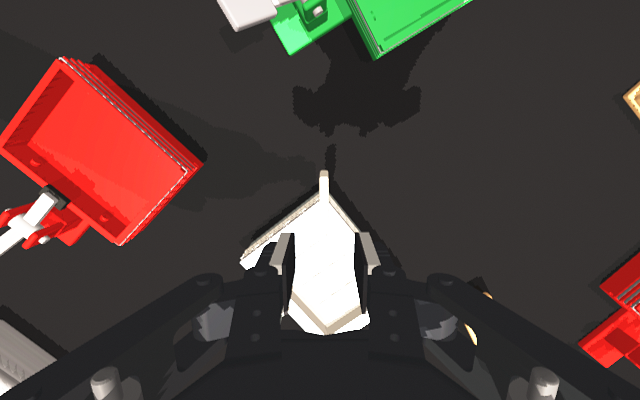

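```bash
python3 -m pendant '[30,45,0,-1.5,0, 30,45,0,0,0, 30,30,0,0,0, 30,15,0,0,0, 30,6,0,0,0, 30,0,0,0,0, 0,0,0,0,0, 0,0,0,0,0, 0,0,0,0,0, 0,0,0,0,0]' 20
python3 - <<'E'
from h import *
ims=[]
for n,(u,v) in dict(scene=(320,210),top=(340,200)).items():
    im,d,K,W=grab(n); ims.append(cv2.resize(im[v-60:v+60,u-70:u+70],(400,343)))
    X=cloud(d,K,W);c,s=np.cos(.14),np.sin(.14); L=(X-[.547,.0042,0])@np.array([[c,-s,0],[s,c,0],[0,0,1]])
    m=(abs(L[...,0])<.03)&(L[...,1]<-.02)&(L[...,1]>-.16)&(L[...,2]>.02); Q=L[m]
    for lo in np.arange(-.16,-.03,.01):
        k=(Q[:,1]>=lo)&(Q[:,1]<lo+.01)
        if k.sum(): print(n,round(lo,2),k.sum(),Q[k][:,2].max().round(3))
save('c4',np.hstack(ims)); print(st()[1])
E
```

```text
clock: 11.25
tcp_pos: [0.4604, 0.0555, 0.0442]
orientation: [0.419, 1.528, -0.419]
contact_force: [-1.6, -1.2, 7.5]
grip_width: 0.0075
scene -0.16 8 0.027
scene -0.15 33 0.035
scene -0.14 30 0.04
scene -0.13 28 0.044
scene -0.12 16 0.052
scene -0.11 37 0.071
scene -0.1 91 0.072
scene -0.09 54 0.087
scene -0.08 30 0.096
scene -0.07 19 0.097
scene -0.06 87 0.051
scene -0.05 24 0.05
scene -0.04 4 0.032
top -0.16 3 0.025
top -0.15 18 0.034
top -0.14 18 0.04
top -0.13 17 0.051
top -0.12 13 0.055
top -0.11 12 0.061
top -0.1 27 0.075
top -0.09 35 0.079
top -0.08 24 0.103
top -0.07 19 0.104
top -0.06 29 0.053
top -0.05 51 0.058
top -0.04 49 0.046
[0.46037904 0.05552118 0.0441769 ]
```

View pics/c4.png

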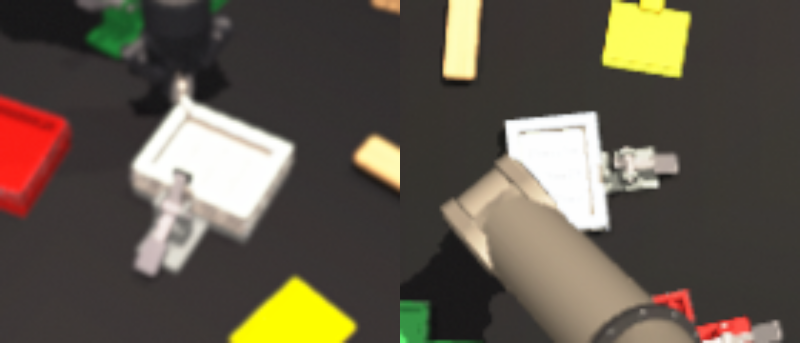

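```bash
python3 -m pendant '[0,-2.5,0,0,0, 0,-2.5,0,0.2,0, 0,-2.5,0,0.2,0, 0,-2.5,0,0.3,0, 0,-2.5,0,0.3,0, 0,-2.5,0,0.3,0, 0,-2.5,0,0.3,0, 0,-2.5,0,0.3,0, 0,-2.5,0,0.3,0, 0,-2.5,0,0.3,0, 0,0,0,0,0]' 25
cat > chk.py <<'E'
from h import *
import sys
for n in ('wrist','scene'):
    im,d,K,W=grab(n); X=cloud(d,K,W); m=nets.silhouettes('tray',n)
    if n=='wrist': save(sys.argv[1],im)
    t,p,M,o=st()
    if not m: print(n,'none'); continue
    q=X[m[0]['mask']&(d>0)]; q=q[(np.linalg.norm(q[:,:2]-p[:2],axis=1)<.2)]
    A=np.c_[q[:,:2]-p[:2],np.ones(len(q))]; w=np.ones(len(q))
    # height along diagonal (tool z axis) from the TCP
    s=(q-p)@M[:,2]
    print(n,len(q),[(int(lo*1000),q[(s>=lo)&(s<lo+.02)][:,2].max().round(3),np.median(q[(s>=lo)&(s<lo+.02)][:,2]).round(3)) for lo in np.arange(0,.2,.02) if ((s>=lo)&(s<lo+.02)).sum()>3])
print(p,o['contact_force'],o['grip_width'])
E
python3 chk.py w5
```

```text
clock: 12.72
tcp_pos: [0.4626, 0.055, 0.0688]
orientation: [0.419, 1.529, -0.418]
contact_force: [-0.1, 0.9, 0.1]
grip_width: 0.0078
wrist 2256 [(0, np.float64(0.113), np.float64(0.097)), (20, np.float64(0.079), np.float64(0.077)), (40, np.float64(0.068), np.float64(0.05)), (60, np.float64(0.051), np.float64(0.048))]
scene 1314 [(0, np.float64(0.096), np.float64(0.077)), (20, np.float64(0.08), np.float64(0.067)), (40, np.float64(0.071), np.float64(0.054)), (60, np.float64(0.07), np.float64(0.049)), (80, np.float64(0.069), np.float64(0.047)), (100, np.float64(0.065), np.float64(0.045)), (120, np.float64(0.098), np.float64(0.043)), (140, np.float64(0.096), np.float64(0.055)), (160, np.float64(0.059), np.float64(0.054)), (180, np.float64(0.055), np.float64(0.053))]
[0.46200712 0.05452051 0.06831026] [-0.07384692  0.10151697 -1.31464991] 0.007277584913592024
```

View pics/w5.png

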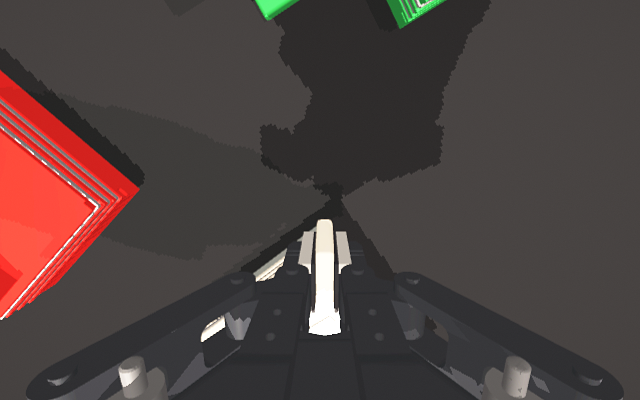

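Run:
```python
from h import *
c,s=np.cos(.14),np.sin(.14)
def a(tag,n,im,d,K,W):
    X=cloud(d,K,W); L=(X-[.547,.0042,0])@np.array([[c,-s,0],[s,c,0],[0,0,1]]); out=[]
    for x,y in((.064,-.049),(.064,0),(.064,.049),(.02,.049),(-.03,.049),(.035,-.049)):
        k=(abs(L[...,0]-x)<.007)&(abs(L[...,1]-y)<.007)&(L[...,2]>.03)&(im.min(-1)>90); z=L[k][:,2]
        out.append((k.sum(),(z.mean()*1000).round(1),(z.max()*1000).round(1)) if k.sum() else None)
    print(tag,n,*out)
for n in('scene','top'):
    b=np.load(n+'.npz'); a('before',n,b['im'],b['d'],b['K'],b['W']); a('now',n,*grab(n))
```

```text
before scene (np.int64(20), np.float64(47.5), np.float64(50.9)) (np.int64(14), np.float64(48.2), np.float64(51.1)) (np.int64(13), np.float64(47.9), np.float64(50.7)) (np.int64(17), np.float64(44.6), np.float64(50.0)) (np.int64(15), np.float64(45.1), np.float64(48.9)) (np.int64(19), np.float64(46.0), np.float64(49.6))
now scene (np.int64(29), np.float64(49.7), np.float64(56.1)) (np.int64(18), np.float64(53.9), np.float64(59.0)) (np.int64(17), np.float64(56.8), np.float64(63.9)) (np.int64(21), np.float64(59.4), np.float64(66.6)) (np.int64(33), np.float64(256.4), np.float64(433.5)) (np.int64(26), np.float64(51.7), np.float64(57.9))
before top (np.int64(13), np.float64(48.9), np.float64(53.7)) (np.int64(15), np.float64(46.6), np.float64(55.8)) (np.int64(16), np.float64(46.5), np.float64(51.7)) (np.int64(16), np.float64(46.8), np.float64(54.1)) (np.int64(14), np.float64(49.6), np.float64(66.7)) (np.int64(15), np.float64(49.3), np.float64(59.1))
now top (np.int64(15), np.float64(53.3), np.float64(61.9)) (np.int64(18), np.float64(55.8), np.float64(64.7)) (np.int64(16), np.float64(61.4), np.float64(68.9)) None (np.int64(20), np.float64(428.1), np.float64(435.8)) (np.int64(15), np.float64(54.6), np.float64(61.5))
```

```bash
python3 -m pendant '[0,-3,0,0.3,0, 0,0,0,0,0, 0,0,0,0,0]'; python3 -m pendant '[0,0,0,0,0, 0,0,0,0,0, 0,-3,0,0,0, 0,-3,0,0,0, 0,-3,0,0,0, 0,-3,0,0,0, 0,-4,0,0,0, 0,-4,0,0,0, 0,-5,0,0,0, 0,-5,0,0,0, 0,-10,0,0,0, 0,-10,0,0,0, 0,0,0,0,0]' 100; python3 chk.py w6
```

```text
clock: 13.4
tcp_pos: [0.4623, 0.0542, 0.0713]
orientation: [0.419, 1.53, -0.419]
contact_force: [-0.4, -0.7, -0.6]
grip_width: 0.0076
clock: 15.02
tcp_pos: [0.463, 0.0543, 0.1223]
orientation: [0.42, 1.528, -0.419]
contact_force: [-0.2, -0.1, -0.4]
grip_width: 0.0064
wrist 2002 [(0, np.float64(0.168), np.float64(0.15)), (20, np.float64(0.132), np.float64(0.13)), (40, np.float64(0.121), np.float64(0.103)), (60, np.float64(0.105), np.float64(0.102))]
scene 1365 [(0, np.float64(0.131), np.float64(0.059)), (20, np.float64(0.133), np.float64(0.12)), (40, np.float64(0.125), np.float64(0.107)), (60, np.float64(0.121), np.float64(0.102)), (80, np.float64(0.12), np.float64(0.1)), (100, np.float64(0.117), np.float64(0.098)), (120, np.float64(0.116), np.float64(0.097)), (140, np.float64(0.114), np.float64(0.108)), (160, np.float64(0.112), np.float64(0.107)), (180, np.float64(0.108), np.float64(0.108))]
[0.46199377 0.0541091  0.1210797 ] [-0.40717055 -0.11538034 -0.95143682] 0.0063674875283987005
```

```bash
python3 -m pendant '[0,-15,0,0,0, 0,-25,0,0,0, 0,-25,0,0,0, 0,-25,0,0,0, 0,-20,0,0,0, 0,0,8,-5,0, 0,0,17,-10,0, 0,0,25,-14.5,0, 0,0,25,-14.5,0, 0,0,25,-14.5,0, 0,0,25,-14.5,0, 0,0,25,-14.5,0, 0,0,15,-9,0, 0,0,8,-5,0, 0,0,0,0,0, 0,0,0,0,0, 0,0,0,0,0, 0,0,0,0,0]'; python3 chk.py w7
python3 - <<'E'
from h import *
im,d,K,W=grab('scene'); u,v=320,210
X=cloud(d,K,W);c,s=np.cos(.14),np.sin(.14); L=(X-[.547,.0042,0])@np.array([[c,-s,0],[s,c,0],[0,0,1]])
m=(abs(L[...,0])<.03)&(L[...,1]<-.02)&(L[...,1]>-.16)&(L[...,2]>.02); Q=L[m]
print([(round(lo,2),Q[(Q[:,1]>=lo)&(Q[:,1]<lo+.02)][:,2].max().round(3)) for lo in np.arange(-.16,-.04,.02)])
save('s7',cv2.resize(im[60:310,180:500],(768,600)))
E
```

```text
clock: 17.48
tcp_pos: [0.4633, 0.2542, 0.2313]
orientation: [0.42, 1.529, -0.42]
contact_force: [-0.0, -0.8, -0.5]
grip_width: 0.0063
wrist 2089 [(0, np.float64(0.278), np.float64(0.259)), (20, np.float64(0.24), np.float64(0.239)), (40, np.float64(0.214), np.float64(0.212)), (60, np.float64(0.214), np.float64(0.211))]
scene 1333 [(0, np.float64(0.26), np.float64(0.243)), (20, np.float64(0.242), np.float64(0.23)), (40, np.float64(0.234), np.float64(0.219)), (60, np.float64(0.231), np.float64(0.213)), (80, np.float64(0.229), np.float64(0.21)), (100, np.float64(0.226), np.float64(0.208)), (120, np.float64(0.224), np.float64(0.206)), (140, np.float64(0.223), np.float64(0.218)), (160, np.float64(0.221), np.float64(0.217)), (180, np.float64(0.218), np.float64(0.217))]
[0.4631148  0.25461077 0.23131336] [ 0.54675658  0.08861329 -0.52651915] 0.006426402307834154
[(np.float64(-0.16), np.float64(0.034)), (np.float64(-0.14), np.float64(0.049)), (np.float64(-0.12), np.float64(0.069)), (np.float64(-0.1), np.float64(0.097)), (np.float64(-0.08), np.float64(0.101)), (np.float64(-0.06), np.float64(0.048))]
```

View pics/s7.png

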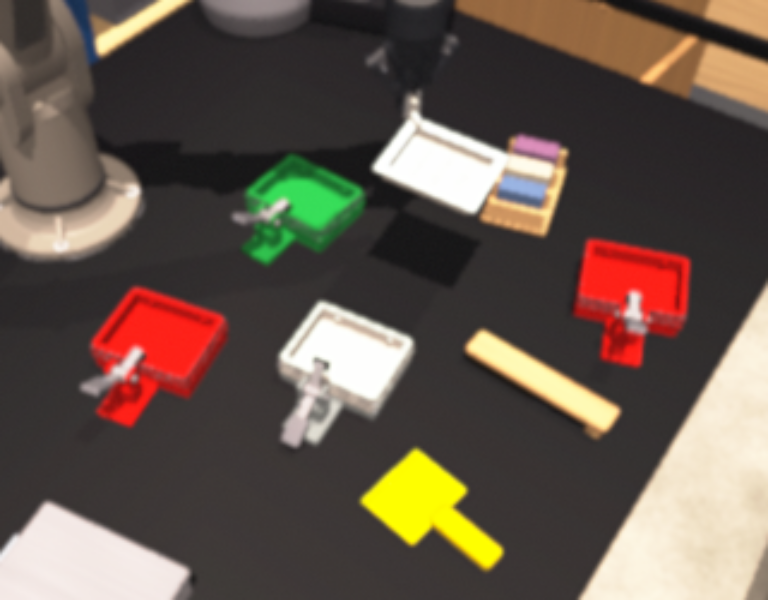

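The picture shows the tray held level at (445,165), well clear of the rack. The lever is still up at (310,400).

```bash
python3 -c "
from h import *
o=st()[3];print(np.abs(o['qvel']).max());print(r.hand_in())"
```

```text
0.002146564309419144
the job is handed in; nothing more can be done
None
```

I did the whole task in one attempt and handed it in at about 17.6 s of the 48 s allowed. The hand-in gives no verdict.

- **Lever:** I pressed the tail down until it hit its stop, at 33 N. The depth profile showed the tail sloping down and the foot about 100 mm above the shelf. It looked the same in the last check before handing in.
- **Peel:** I gripped the tab with 20–25 N and raised it about 25 mm, then a further 3 mm. At 25 mm, the far corner measured about 2 mm above its nested height in the scene view and 4 mm in the top view (the limit is 8 mm). I didn't measure it again after the last 3 mm.
- **Presenting:** I tightened the grip to 100 N, lifted the tray clear and carried it 20 cm sideways, towards +y. At the last check, the tray's underside was about 0.20 m above the shelf and its tilt about 0.13 rad. The arm was still and the tray was well clear of everything.
- **Other things in the scene:** The rack, lunch box, brush and scraper look untouched in the last picture, but I didn't measure their positions again.

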